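# Set up the line laser and draw its mast out to the second stop

## Task

Set up the line laser for me: stand the closed mast home in the tapered socket of its heavy foot plate, then squeeze in the release button on the side of the laser head and draw the head up to the second stop, the full height, with the mast staying home in its socket. Finish still holding the head up there with the button kept squeezed in, so that the catch stays free for me to trim the height; do not let go. Leave the tape measure, tape roll, pencil and scraper alone.

Things in the scene. Friction and masses are not known exactly. Their poses are not given: they have to be found in the camera images.
- foot_plate: Heavy round dark steel plate, 140 mm across, 14 mm thick, that stays where it is. A flared neck (59 mm across at the rim) rises from its middle to a rim 54 mm above the worktop; the open socket in it tapers from 47 mm across at the mouth to about 37 mm at 37 mm depth. Origin: centre of its underside; z up. A 260 mm tall microwave stands behind at the left, its front near x = 0.6.
- socket_mouth (a point): Centre of the socket's mouth, level with the rim, 54 mm above the worktop.
- laser_mast: Telescoping mast of a line laser, standing closed and upright on its flat foot on the worktop, turned in yaw; about 0.64 kg, easily knocked over. Square aluminium tube 30 mm wide, 40 to 146 mm up, with three small catch windows down its +y side; black clamp collar round its top (50 mm wide, screw on the -x side; leave it). Origin: centre of the foot's bottom; z up, +y the button side.
- foot_tip (a point): Centre of the bottom of the mast's foot: a tapered black rubber plug, 33 mm across at the bottom, 43 mm at 34 mm up, then a round flange (53 mm across) that rests on the socket's rim when home; the plug's bottom is then 20 mm above the worktop. About 2 mm play. Only the lower part's weight (about 0.45 kg) keeps it there: lifting the head with the button out, or past the stop, lifts the mast.
- laser_head (a joint): How far the head is drawn up, m: 0 closed, 0.035 first stop, 0.070 second stop, the end of travel (hard stop at 0.071). With the button out a catch locks the head at 0 and at each stop (about 2 mm play); with it in the head slides freely (0.6 N friction) past the first stop and its weight (0.18 kg) must be held. Let go between stops it sinks or hangs on the dragging catch.
- head_grip (a point): Point on the axis in the laser head, 22 mm below its top, the height to grip at. The head is a grey block 46 x 46 x 54 mm, its top 204 mm above the foot's bottom when closed. Faces across x are plain with grip pads (48 mm over them; small window in the lowest 20 mm of +x): gripping across x leaves the button alone. The +y face has the button, -y is plain. Axes as the mast's.
- release_button (a joint): How far the release button is pressed in, m: 0 out, 0.0045 fully in; the catch is free from about 0.0035. A spring pushes out with 2 N at first, 6 N fully in, so a firm grip (15 N or more) across the head's y faces keeps it in.
- button_face (a point): Centre of the outer face of the release button: a steel key 16 mm wide and 26 mm tall on the head's +y face, 6 mm proud of it when out, 1.5 mm when in; 29 mm from the mast's axis when out and 3 mm lower than head_grip. Pressed towards -y.
- tape_measure: Bystander: tape measure, 32 x 88 x 64 mm, standing on the worktop. Origin: centre of its underside.
- tape_roll: Bystander: roll of masking tape, about 103 mm across and 25 mm high, lying flat. Origin: centre of its underside.
- pencil: Bystander: pencil, 123 mm long, 7 mm thick, lying on the worktop. Origin: under its middle.
- scraper: Bystander: wall scraper with a wooden handle, 205 x 70 x 18 mm, lying on the worktop. Origin: under its middle.

How it is judged:
By the outcome, as a careful person would: the job done as asked, in the order asked, and still so for the second after the job is handed in, while the arm keeps its last pose, push and grip.
It also fails if it takes over 54 s, if anything falls off the work surface, if the arm or the gripper's body presses on something with over 40 N, if the wrist force passes 120 N, or if a joint passes its speed limit or range.

## Robot

A 6-joint arm with a two-finger parallel gripper is mounted at the origin on a cart in front of the work surface, level with it; the furniture and walls round the work are solid. World frame = base frame: x ahead of the robot, y to its left, z up, the work surface at z = 0. Lengths are in m, angles in degrees, forces in N, time in s.
With the tool pointing down it reaches from about 0.4 to 0.825 m from the base axis. Payload 7 kg.
Tool frame: the origin (TCP) lies between the finger pads; the fingertips stand 14 mm ahead of it and the grasp point (between the pads) lies 5 mm behind it; z points along the fingers, y is the line along which they close (so a half turn about z gives the same grasp; the last joint's range is limited). The gripper opens to 88 mm and grips with 3 to 60 N. Pads are 19 mm wide; open, the fingers measure 130 mm over their backs; the gripper's body (78 mm by 193 mm) begins 47 mm behind the grasp point.
Start: joints at [-54.483, 20.546, 0.682, 0, -70.136, -16.507], TCP at [0.22, -0.638, 0.241] pointing down, gripper open.
Joint ranges: [-176.03, 176.03], [-82.01, 121.73], [-58.28, 71.71], [-173.87, 95.51], [-174.79, -0.11], [-173.66, 173.66]. Speed limits (degrees/s): [136.94, 136.94, 172.46, 180, 180, 180].

## Interface

Orientations are given as [roll, pitch, yaw] about the fixed x, y, z axes, in that order (R = Rz(yaw) Ry(pitch) Rx(roll)).
In Python, from plant import status, cams, job gives the robot as it stands. The module is installed in compiled form; this text tells all that it offers.
- The arm moves only by the tool step_arm, never from a script. Its arguments are lists of equal length, an entry for each row: "xyz": the shift along the tool's x, y, z each as a share of 20 cm, from -1 to 1, a list of three; "yaw": the turn about the tool's z as a share of 360 degrees, from -1 to 1; "claw": the closure, from -1 (fully open) to 1 (shut). A call has 1 to 20 rows; each row is the pose to reach, as a shift and turn from the pose commanded when the call began, along the tool's axes at that moment, turning the shorter way round; what a row does not reach only later rows make up. A row lasts 1/12 s, in which the tool goes at most 41.7 mm and 7.16 degrees, less where a joint would pass 70% of its speed; a pose out of reach is approached as far as the arm can. A call with a number of a shift or a turn outside -1 to 1 is refused whole. A call with a gripper value outside its range is refused whole. The fingers move at their own pace and stop on an object; "grip_force" is the grip in N (left out, the last holds). Time passes only in rows, so rows that repeat a pose let the fingers close. It gives the time, the measured TCP pose, the force, the opening and the grip force at its end, in the units of the state.
- status.get_state(): the state, without advancing time (a new reading comes with each control period).
- cams.capture(name): name is "side" or "top"; returns (picture, depth): 400x640x3 uint8, blue, green, red; 400x640 float32, m along the optical axis (not along the pixel's ray), 0 where there is no reading.
- cams.calibration(name): a dict with "mtx" (3x3 intrinsics, pixels), "camera_from_world" (4x4, takes a point from world to camera coordinates). Camera axes: x right, y down, z forward; pixel columns grow to the right and rows downward; lengths in m; the calibration is good to about 2 mm. A picture is of the moment at which its call begins. calibration takes no time and is no camera call.
- job.close_job(): hands the job in; it is judged then, once.
The state is a dict: "time_s": time; "joints": joint angles; "qd": joint speeds; "joint_torque": joint torques, N m; "tcp_pos": TCP position; "eef_rot": TCP orientation; "contact_force": force on the tool from outside, world axes, zero at the start; "moment": the same for the moment, N m; "gripper_width": finger opening in m; "gripper_force": force on a finger pad.
Only numpy, scipy, OpenCV 4.12 (cv2) and the standard library are available. Lean on these libraries where they do the work, as an engineer would, in place of code of your own. Each camera call takes 0.05 s, during which the arm holds its last target. There are 200 camera calls.

## Working session

There is one attempt and no reset: what is moved stays moved. The work goes in short steps, Python scripts to look and compute and a tool call to move; the robot and the scene stay as the last step left them, time stands still between calls to the robot, and variables do not carry over. Pictures are saved under pics/ and viewed, at most 10 in all, crops included, and the job is handed in when it is done.

Besides the shell and the picture viewer there is one more tool, called after "Call:" as name([rows], argument=value, ...), one row to a line, values as JSON. step_arm: Moves the arm, as the interface text tells. Shift numbers are shares of 20 cm and turn numbers shares of 360 degrees, none past 1 either way. Its arguments: {"type":"object","properties":{"xyz":{"type":"array"},"yaw":{"type":"array"},"claw":{"type":"array"},"grip_force":{"type":"number"}},"required":["xyz","yaw","claw"]}

```bash
mkdir -p pics
python3 - <<'E'
from plant import status,cams
import cv2,numpy as np
print(status.get_state())
for n in("side","top"):
    p,d=cams.capture(n); cv2.imwrite(f"pics/{n}0.png",p); np.save(f"{n}0.npy",d); c=cams.calibration(n); print(c)
E
```

```text
{'time_s': 0.0, 'joints': array([-5.44833171e+01,  2.05922821e+01,  6.33174022e-01, -2.03929598e-02,
       -7.01371160e+01, -1.65087038e+01]), 'qd': array([-0.00994981,  0.04602473,  0.01747751,  0.01684946,  0.02440399,
        0.00060857]), 'joint_torque': array([-9.59420795e-04, -5.82715702e+01,  2.93039507e+01,  6.99655920e+00,
        6.93778595e-03, -1.15162370e-04]), 'tcp_pos': array([ 0.21968511, -0.63774235,  0.23960771]), 'eef_rot': array([ 1.79902295e+02, -8.96555487e-03, -1.60998958e+02]), 'contact_force': array([ 0.61730483, -0.28602   , -0.05593393]), 'moment': array([-0.00492413,  0.04994925, -0.02203057]), 'gripper_force': 0.0, 'gripper_width': 0.08772673039855511}
{'mtx': array([[386.38314228,   0.        , 315.18163047],
       [  0.        , 386.38314228, 201.36350052],
       [  0.        ,   0.        ,   1.        ]]), 'camera_from_world': array([[ 0.96795409, -0.25101724,  0.0074313 , -0.55674967],
       [-0.0798566 , -0.33572322, -0.93856957,  0.15021212],
       [ 0.23809201,  0.90789882, -0.34501005,  0.86395122],
       [ 0.        ,  0.        ,  0.        ,  1.        ]])}
{'mtx': array([[401.06495232,   0.        , 319.3572994 ],
       [  0.        , 401.06495232, 206.49786394],
       [  0.        ,   0.        ,   1.        ]]), 'camera_from_world': array([[-0.02476161, -0.99963251, -0.01103169, -0.05644103],
       [-0.99682423,  0.0255245 , -0.07543181,  0.54383437],
       [ 0.07568567,  0.00912885, -0.99708994,  0.9509693 ],
       [ 0.        ,  0.        ,  0.        ,  1.        ]])}
```

View pics/side0.png

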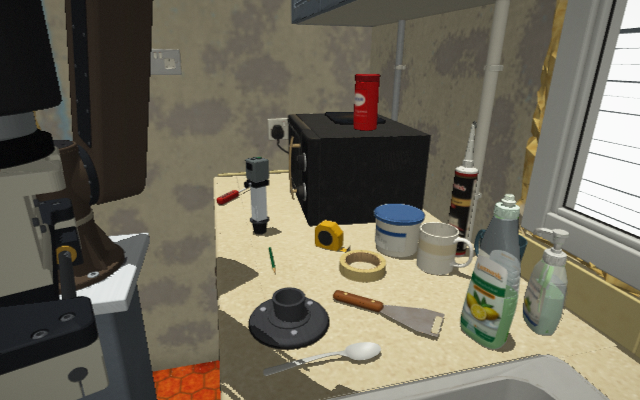

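View pics/top0.png

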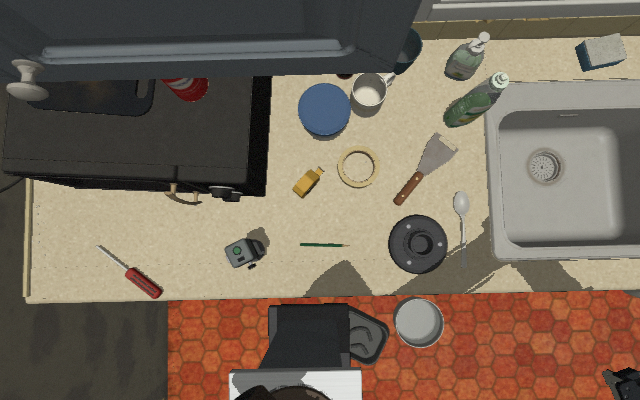

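The side view shows the mast at about (259,195) and the foot plate at (289,315). In the top view the head is at (241,253) and the socket at (419,243). Next I'll enlarge both to get the yaw and the button side.

```bash
cat > h.py <<'E'
import numpy as np
from plant import cams
def world(n,u,v,d=None,z=None):
    c=cams.calibration(n);M=np.linalg.inv(c["camera_from_world"]);r=np.linalg.inv(c["mtx"])@[u,v,1]
    if d is None:
        w=M[:3,:3]@r; d=(z-M[2,3])/w[2]
    return M[:3,:3]@(r*d)+M[:3,3]
E
python3 - <<'E'
from h import *;import cv2
a=cv2.imread("pics/top0.png");b=cv2.imread("pics/side0.png")
A=cv2.resize(a[222:282,210:280],None,fx=8,fy=8,interpolation=cv2.INTER_CUBIC)[:, :400*2]
B=cv2.resize(b[145:245,235:285],None,fx=4.8,fy=4.8,interpolation=cv2.INTER_CUBIC)
cv2.imwrite("pics/crop0.png",np.hstack([A,B]));print(A.shape,B.shape)
d=np.load("top0.npy")
# dense points: head top and rim
for lo,hi,box in((.19,.215,(222,282,210,280)),(.045,.058,(205,280,380,455))):
    P=[];U=[]
    for v in range(box[0],box[1]):
        for u in range(box[2],box[3]):
            w=world("top",u,v,d[v,u])
            if d[v,u]>0 and lo<w[2]<hi:P.append(w);U.append((u,v))
    P=np.array(P);print(len(P),P.mean(0),P.min(0),P.max(0),cv2.minAreaRect((P[:,:2]*1000).astype(np.float32)),cv2.minAreaRect(np.array(U,np.float32)))
    if lo<.1: print(cv2.fitEllipse(cv2.convexHull((P[:,:2]*1000).astype(np.float32))))
E
```

```text
(480, 560, 3) (480, 240, 3)Traceback (most recent call last):
  File "<stdin>", line 12, in <module>
  File "h.py", line 4, in world
    c=cams.calibration(n);M=np.linalg.inv(c["camera_from_world"]);r=np.linalg.inv(c["mtx"])@[u,v,1]
ValueError: time passes only in moves, steps and waits
```

View pics/crop0.png

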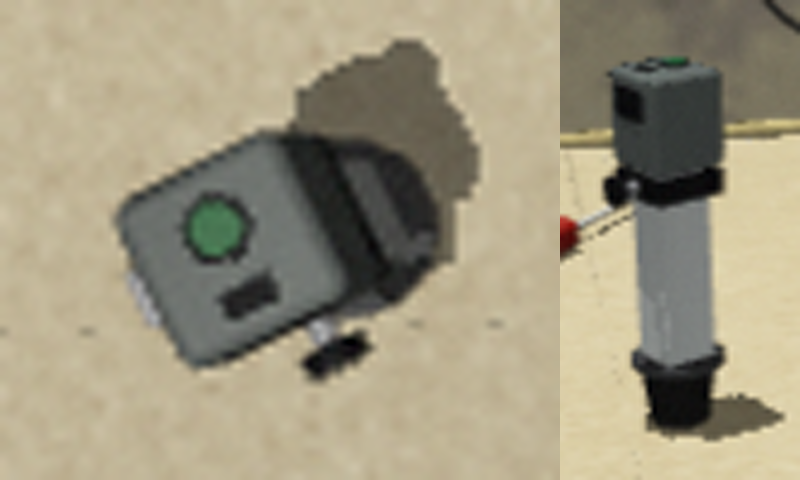

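```bash
cat > h.py <<'E'
import numpy as np
from plant import cams
C={}
def cal(n):
    if n not in C: C[n]=cams.calibration(n)
    return C[n]
def world(n,u,v,d=None,z=None):
    u,v=np.broadcast_arrays(np.asarray(u,float),np.asarray(v,float))
    c=cal(n);M=np.linalg.inv(c["camera_from_world"]);r=np.stack([u,v,np.ones_like(u)],-1)@np.linalg.inv(c["mtx"]).T
    if d is None: d=(z-M[2,3])/(r@M[2,:3])
    return (r*np.asarray(d)[...,None])@M[:3,:3].T+M[:3,3]
def cloud(n,d,box,lo,hi):
    v,u=np.mgrid[box[0]:box[1],box[2]:box[3]];D=d[box[0]:box[1],box[2]:box[3]]
    W=world(n,u,v,D);k=(D>0)&(W[...,2]>lo)&(W[...,2]<hi);return W[k]
E
python3 - <<'E'
from h import *;import cv2
f=lambda P:(P[:,:2]*1000).astype(np.float32)
for n,bh,bp in(("top",(222,282,210,280),(205,280,380,455)),("side",(145,190,235,285),(270,350,240,335))):
    d=np.load(n+"0.npy")
    P=cloud(n,d,bh,.19,.215);print(n,len(P),P.mean(0),cv2.minAreaRect(f(P)))
    P=cloud(n,d,bp,.048,.060);print(len(P),P.mean(0),cv2.fitEllipse(cv2.convexHull(f(P))))
k=np.array([(118,215),(270,132),(345,305),(200,368)])/8+[210,222]
w=world("top",k[:,0]-.4,k[:,1]-.4,z=.204);print(w,w.mean(0))
E
```

```text
top 587 [0.44153284 0.08753463 0.20311354] ((440.6536865234375, 91.10260772705078), (47.28336715698242, 52.245269775390625), 25.96597671508789)
205 [ 0.44589396 -0.30772905  0.05346677] ((446.285888671875, -306.78387451171875), (56.597530364990234, 57.457454681396484), 161.5216064453125)
side 210 [0.44204743 0.07566759 0.2006165 ] ((441.6615295410156, 85.27332305908203), (43.831180572509766, 48.75771713256836), 30.123432159423828)
381 [ 0.44658568 -0.30814856  0.0534491 ] ((447.2928161621094, -306.363525390625), (57.34123992919922, 59.7046012878418), 174.921142578125)
[[0.4509037  0.1156085  0.204     ]
 [0.47017179 0.07824773 0.204     ]
 [0.4277643  0.06040795 0.204     ]
 [0.41341533 0.09588728 0.204     ]] [0.44056378 0.08753787 0.204     ]
```

Add to h.py:
```python
from plant import status
def go(x,y,z,yaw=None):
    s=status.get_state();p=s["tcp_pos"];a=np.deg2rad(s["eef_rot"][2]);d=np.array([x,y,z])-p
    r=[d[0]*np.cos(a)+d[1]*np.sin(a),d[0]*np.sin(a)-d[1]*np.cos(a),-d[2]]
    t=0 if yaw is None else -((yaw-s["eef_rot"][2]+180)%360-180)/360
    print("t",s["time_s"],"pos",p.round(4),"rot",s["eef_rot"].round(2),"F",s["contact_force"].round(1),"w",s["gripper_width"],s["gripper_force"],"\nshares",(np.array(r)/.2).round(4),"yaw",round(t,4))
```

```text
(no output)
```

Call:
step_arm([
  [-0.95, 0.61, -0.3],
  [-0.95, 0.61, -0.3],
  [-0.95, 0.61, -0.3],
  [-0.95, 0.61, -0.3],
  [-0.95, 0.61, -0.3],
  [-0.95, 0.61, -0.3],
  [-0.95, 0.61, -0.3],
  [-0.95, 0.61, -0.3],
  [-0.95, 0.61, -0.3],
  [-0.95, 0.61, -0.3],
  [-0.95, 0.61, -0.3],
  [-0.95, 0.61, -0.3],
  [-0.95, 0.61, -0.3],
  [-0.95, 0.61, -0.3],
  [-0.95, 0.61, -0.3],
], yaw=[-0.268, -0.268, -0.268, -0.268, -0.268, -0.268, -0.268, -0.268, -0.268, -0.268, -0.268, -0.268, -0.268, -0.268, -0.268], claw=[-1, -1, -1, -1, -1, -1, -1, -1, -1, -1, -1, -1, -1, -1, -1], grip_force=40)

```text
time_s: 1.35
tcp_pos: [0.3596, -0.4607, 0.3002]
eef_rot: [180.0, 0.0, -64.4]
contact_force: [-0.1, -0.3, -0.1]
gripper_width: 0.0879
gripper_force: 0.0
```

```bash
python3 -c "
from h import *
go(.44,-.28,.30,-64.5)"
```

```text
t 1.35 pos [ 0.3596 -0.4607  0.3002] rot [ 1.7999e+02  4.0000e-02 -6.4350e+01] F [-0.1 -0.3 -0.1] w 0.08789364677020098 0.0 
shares [-0.6407 -0.7534  0.0008] yaw 0.0004
```

Call:
step_arm([
  [-0.64, -0.75, 0],
  [-0.64, -0.75, 0],
  [-0.64, -0.75, 0],
  [-0.64, -0.75, 0],
  [-0.64, -0.75, 0],
  [-0.64, -0.75, 0],
], yaw=[0, 0, 0, 0, 0, 0], claw=[-1, -1, -1, -1, -1, -1])

```text
time_s: 1.85
tcp_pos: [0.4417, -0.277, 0.3007]
eef_rot: [-179.9, 0.0, -64.5]
contact_force: [-0.8, -0.2, -0.1]
gripper_width: 0.0877
gripper_force: 0.0
```

Call:
step_arm([
  [-0.77, -0.48, 0],
  [-0.77, -0.48, 0],
  [-0.77, -0.48, 0],
  [-0.77, -0.48, 0],
  [-0.77, -0.48, 0],
  [-0.77, -0.48, 0],
  [-0.77, -0.48, 0],
], yaw=[0, 0, 0, 0, 0, 0, 0], claw=[-1, -1, -1, -1, -1, -1, -1])

```text
time_s: 2.43
tcp_pos: [0.4604, -0.0998, 0.3006]
eef_rot: [180.0, 0.0, -64.5]
contact_force: [-1.6, -0.2, 0.8]
gripper_width: 0.0876
gripper_force: 0.0
```

```bash
python3 -c "
from h import *
go(.4408,.0875,.26,-64.5)"
```

```text
t 2.4333 pos [ 0.4604 -0.0998  0.3006] rot [180.     0.   -64.48] F [-1.6 -0.2  0.8] w 0.08759701182944973 0.0 
shares [-0.8873 -0.3149  0.2029] yaw 0.0001
```

Call:
step_arm([
  [-0.887, -0.315, 0.2],
  [-0.887, -0.315, 0.2],
  [-0.887, -0.315, 0.2],
  [-0.887, -0.315, 0.2],
  [-0.887, -0.315, 0.2],
  [-0.887, -0.315, 0.2],
  [-0.887, -0.315, 0.2],
  [-0.887, -0.315, 0.2],
  [-0.887, -0.315, 0.2],
], yaw=[0, 0, 0, 0, 0, 0, 0, 0, 0], claw=[-1, -1, -1, -1, -1, -1, -1, -1, -1])

```text
time_s: 3.18
tcp_pos: [0.4413, 0.0855, 0.2607]
eef_rot: [-180.0, -0.0, -64.6]
contact_force: [-0.3, -0.0, -0.4]
gripper_width: 0.0876
gripper_force: 0.0
```

```bash
python3 -c "
from h import *;import cv2
go(.4408,.0875,.177,-64.5)
p,d=cams.capture('side');cv2.imwrite('pics/c1.png',cv2.resize(p[80:260,180:340],None,fx=3.2,fy=3.2,interpolation=2))
for n in 'xy':print()
M=cal('side')
"
```

```text
t 3.1833 pos [0.4413 0.0855 0.2607] rot [-1.800e+02 -1.000e-02 -6.464e+01] F [-0.3 -0.  -0.4] w 0.0876496699297841 0.0 
shares [-0.01   -0.0022  0.4185] yaw -0.0004
```

View pics/c1.png

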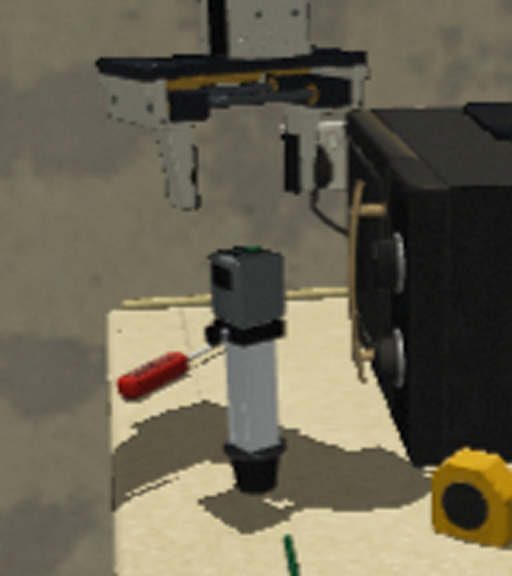

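The open fingers straddle the head: inner faces at about 198 and 285 in the crop, head from 210 to 284. I can descend and grip across x.

Call:
step_arm([
  [-0.01, -0.002, 0.1],
  [-0.01, -0.002, 0.2],
  [-0.01, -0.002, 0.3],
  [-0.01, -0.002, 0.4],
  [-0.01, -0.002, 0.418],
  [-0.01, -0.002, 0.418],
  [-0.01, -0.002, 0.418],
], yaw=[0, 0, 0, 0, 0, 0, 0], claw=[-1, -1, -1, -1, -1, -1, -1])

```text
time_s: 3.82
tcp_pos: [0.4411, 0.0883, 0.1779]
eef_rot: [-180.0, -0.0, -64.6]
contact_force: [-0.2, 0.8, 0.5]
gripper_width: 0.0874
gripper_force: 0.0
```

Call:
step_arm([
  [0, 0, 0],
  [0, 0, 0],
  [0, 0, 0],
  [0, 0, 0],
  [0, 0, 0],
  [0, 0, 0],
  [0, 0, 0],
  [0, 0, 0],
  [0, 0, 0],
  [0, 0, 0],
  [0, 0, 0],
  [0, 0, 0],
], yaw=[0, 0, 0, 0, 0, 0, 0, 0, 0, 0, 0, 0], claw=[-0.5, -0.2, 0, 0.1, 0.2, 0.3, 0.4, 0.5, 0.6, 0.8, 1, 1], grip_force=40)

```text
time_s: 4.82
tcp_pos: [0.4408, 0.0889, 0.1771]
eef_rot: [-180.0, 0.0, -64.5]
contact_force: [2.3, 0.3, 0.1]
gripper_width: 0.0457
gripper_force: 40.0
```

```bash
python3 -c "
from h import *;import cv2
go(.44,.0875,.255,-64.5)"
```

```text
t 4.8167 pos [0.4408 0.0889 0.1771] rot [-179.96    0.    -64.5 ] F [2.3 0.3 0.1] w 0.04567816544643452 39.95319128036499 
shares [ 0.0047  0.0065 -0.3895] yaw -0.0
```

Call:
step_arm([
  [0, 0, -0.03],
  [0, 0, -0.07],
  [0, 0, -0.12],
  [0, 0, -0.2],
  [0, 0, -0.28],
  [0, 0, -0.36],
  [0, 0, -0.4],
  [0, 0, -0.4],
  [0, 0, -0.4],
], yaw=[0, 0, 0, 0, 0, 0, 0, 0, 0], claw=[1, 1, 1, 1, 1, 1, 1, 1, 1])

```text
time_s: 5.57
tcp_pos: [0.44, 0.0886, 0.2568]
eef_rot: [180.0, 0.0, -64.5]
contact_force: [-0.0, -0.2, -8.6]
gripper_width: 0.0458
gripper_force: 39.9
```

```bash
python3 -c "
from h import *;import cv2
go(.46,-.09,.257,-64.5)
p,d=cams.capture('side');cv2.imwrite('pics/c2.png',cv2.resize(p[80:260,180:340],None,fx=3.2,fy=3.2,interpolation=2))
"
```

```text
t 5.5667 pos [0.44   0.0886 0.2568] rot [ 1.800e+02  4.000e-02 -6.453e+01] F [-0.  -0.2 -8.6] w 0.04578179543086861 39.93696212768555 
shares [ 0.8493  0.2941 -0.0009] yaw -0.0001
```

View pics/c2.png

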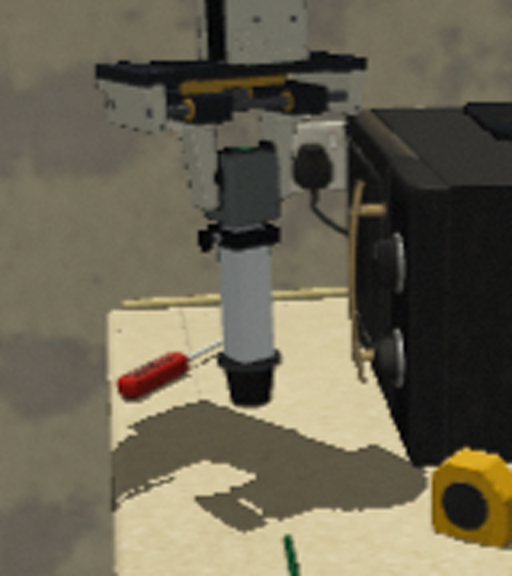

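The mast hangs upright and closed, with its foot clear of the worktop (foot at about (250,400) in the crop). Carrying it over to the socket.

Call:
step_arm([
  [0.06, 0.02, 0],
  [0.15, 0.05, 0],
  [0.26, 0.09, 0],
  [0.38, 0.13, 0],
  [0.5, 0.17, 0],
  [0.61, 0.21, 0],
  [0.71, 0.245, 0],
  [0.79, 0.27, 0],
  [0.83, 0.285, 0],
  [0.85, 0.294, 0],
], yaw=[0, 0, 0, 0, 0, 0, 0, 0, 0, 0], claw=[1, 1, 1, 1, 1, 1, 1, 1, 1, 1])

```text
time_s: 6.45
tcp_pos: [0.4599, -0.0911, 0.2557]
eef_rot: [179.9, 0.0, -64.6]
contact_force: [0.0, 0.1, -6.7]
gripper_width: 0.046
gripper_force: 40.0
```

Call:
step_arm([
  [0.06, 0.03, 0],
  [0.15, 0.08, 0],
  [0.26, 0.145, 0],
  [0.38, 0.21, 0],
  [0.5, 0.28, 0],
  [0.62, 0.35, 0],
  [0.72, 0.405, 0],
  [0.81, 0.455, 0],
  [0.86, 0.48, 0],
  [0.874, 0.49, 0],
  [0.874, 0.49, 0],
  [0.874, 0.49, 0],
], yaw=[0, 0, 0, 0, 0, 0, 0, 0, 0, 0, 0, 0], claw=[1, 1, 1, 1, 1, 1, 1, 1, 1, 1, 1, 1])

```text
time_s: 7.45
tcp_pos: [0.4472, -0.2892, 0.2565]
eef_rot: [180.0, 0.1, -64.5]
contact_force: [-0.0, 0.1, -6.7]
gripper_width: 0.0455
gripper_force: 40.0
```

```bash
python3 -c "
from h import *;import cv2
go(.4468,-.3066,.237,-64.5)"
```

```text
t 7.45 pos [ 0.4472 -0.2892  0.2565] rot [ 1.7998e+02  5.0000e-02 -6.4510e+01] F [-0.   0.1 -6.7] w 0.045479081049425635 39.98416721820831 
shares [0.0774 0.0393 0.0973] yaw -0.0
```

Call:
step_arm([
  [0.02, 0.01, 0],
  [0.05, 0.025, 0],
  [0.077, 0.039, 0.02],
  [0.077, 0.039, 0.06],
  [0.077, 0.039, 0.09],
  [0.077, 0.039, 0.09],
  [0.077, 0.039, 0.09],
  [0.077, 0.039, 0.09],
], yaw=[0, 0, 0, 0, 0, 0, 0, 0], claw=[1, 1, 1, 1, 1, 1, 1, 1])

```text
time_s: 8.12
tcp_pos: [0.4469, -0.3072, 0.2389]
eef_rot: [180.0, 0.0, -64.5]
contact_force: [-0.2, 0.2, -6.7]
gripper_width: 0.0458
gripper_force: 40.0
```

```bash
python3 -c "
from h import *;import cv2
go(.4468,-.3066,.197,-64.5)
p,d=cams.capture('side');cv2.imwrite('pics/c3.png',cv2.resize(p[150:350,220:360],None,fx=4,fy=3,interpolation=2)[:, :])
b=p[150:350,220:360];cv2.imwrite('pics/c3.png',cv2.resize(b,None,fx=3,fy=3,interpolation=2))
# tube cloud centre: points at z .115-.2 on the tube vs tcp
P=cloud('side',d,(150,330,240,340),.10,.155);P=P[np.hypot(P[:,0]-.447,P[:,1]+.307)<.05]
print(len(P),P.mean(0));
for lo in (.10,.12,.14):
  Q=P[(P[:,2]>lo)&(P[:,2]<lo+.015)];print(lo,len(Q),Q.mean(0),Q.min(0),Q.max(0))
"
```

```text
t 8.1167 pos [ 0.4469 -0.3072  0.2389] rot [179.99   0.   -64.5 ] F [-0.2  0.2 -6.7] w 0.04583364390031241 39.984508752822876 
shares [-0.0032 -0.0008  0.2096] yaw -0.0
863 [ 0.44567369 -0.31705538  0.12352338]
0.1 335 [ 0.44535796 -0.31757124  0.10505631] [ 0.42223947 -0.33255031  0.10000195] [ 0.4739599  -0.29205014  0.11493002]
0.12 198 [ 0.44582344 -0.31665141  0.12739142] [ 0.42810961 -0.32720824  0.12009561] [ 0.466925   -0.29757216  0.13497042]
0.14 206 [ 0.4460427  -0.31698166  0.14740984] [ 0.42834106 -0.32774683  0.14004108] [ 0.46715787 -0.30091909  0.15499686]
```

View pics/c3.png

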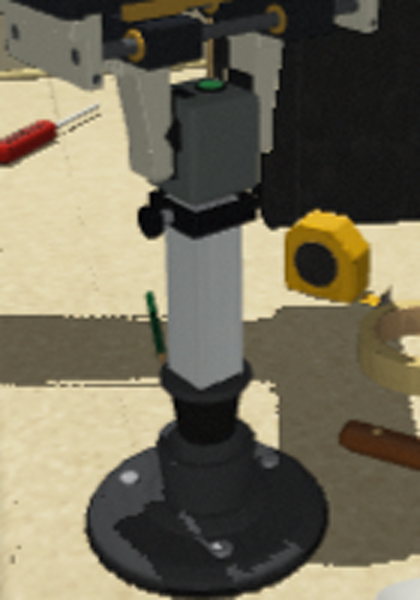

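The plug sits directly over the neck: plug at about (207,415) and neck at about (207,440) in the crop. Lowering it in slowly.

Call:
step_arm([
  [-0.002, 0, 0.015],
  [-0.002, 0, 0.03],
  [-0.002, 0, 0.05],
  [-0.002, 0, 0.07],
  [-0.002, 0, 0.09],
  [-0.002, 0, 0.11],
  [-0.002, 0, 0.13],
  [-0.002, 0, 0.15],
  [-0.002, 0, 0.165],
  [-0.002, 0, 0.18],
  [-0.002, 0, 0.19],
  [-0.002, 0, 0.2],
  [-0.002, 0, 0.2],
  [-0.002, 0, 0.2],
], yaw=[0, 0, 0, 0, 0, 0, 0, 0, 0, 0, 0, 0, 0, 0], claw=[1, 1, 1, 1, 1, 1, 1, 1, 1, 1, 1, 1, 1, 1])

```text
time_s: 9.33
tcp_pos: [0.4468, -0.307, 0.1994]
eef_rot: [-180.0, -0.0, -64.5]
contact_force: [-1.8, 0.7, -1.9]
gripper_width: 0.0457
gripper_force: 40.0
```

Call:
step_arm([
  [0, 0, 0.01],
  [0, 0, 0.01],
  [0, 0, 0.015],
  [0, 0, 0.015],
  [0, 0, 0.015],
], yaw=[0, 0, 0, 0, 0], claw=[1, 1, 1, 1, 1])

```text
time_s: 9.75
tcp_pos: [0.447, -0.3072, 0.1977]
eef_rot: [-180.0, -0.1, -64.5]
contact_force: [-4.0, 4.6, 9.4]
gripper_width: 0.0456
gripper_force: 40.0
```

Call:
step_arm([
  [-0.004, 0.001, 0],
  [-0.008, 0.002, 0],
  [-0.008, 0.002, 0.003],
  [-0.008, 0.002, 0.005],
  [-0.008, 0.002, 0.005],
], yaw=[0, 0, 0, 0, 0], claw=[1, 1, 1, 1, 1])

```text
time_s: 10.17
tcp_pos: [0.4467, -0.3066, 0.1976]
eef_rot: [-179.9, -0.2, -64.5]
contact_force: [-4.0, 1.5, 13.6]
gripper_width: 0.0458
gripper_force: 40.0
```

Call:
step_arm([
  [0.005, 0.004, -0.005],
  [0.005, 0.004, -0.008],
  [0.005, 0.004, -0.008],
  [0.005, 0.004, -0.008],
  [0.005, 0.004, -0.008],
  [0.005, 0.004, -0.008],
  [0.005, 0.004, -0.008],
  [0.005, 0.004, -0.008],
  [0.005, 0.004, -0.008],
  [0.005, 0.004, -0.008],
], yaw=[0, 0, 0, 0, 0, 0, 0, 0, 0, 0], claw=[1, 0.6, 0.3, 0, -0.4, -1, -1, -1, -1, -1])

```text
time_s: 11.0
tcp_pos: [0.4454, -0.3069, 0.1964]
eef_rot: [180.0, 0.0, -64.5]
contact_force: [1.0, 0.3, 0.2]
gripper_width: 0.0803
gripper_force: 0.0
```

Call:
step_arm([
  [0, 0, -0.1],
  [0, 0, -0.2],
  [0, 0, -0.3],
  [0, 0, -0.4],
  [0, 0, -0.4],
  [0, 0, -0.4],
  [0, 0, -0.4],
  [0, 0, -0.4],
  [0, 0, -0.4],
  [0, 0, -0.4],
  [0, 0, -0.4],
  [0, 0, -0.4],
  [0, 0, -0.4],
  [0, 0, -0.4],
  [0, 0, -0.4],
  [0, 0, -0.4],
  [0, 0, -0.4],
  [0, 0, -0.4],
  [0, 0, -0.4],
], yaw=[0, 0, 0, 0.25, 0.25, 0.25, 0.25, 0.25, 0.25, 0.25, 0.25, 0.25, 0.25, 0.25, 0.25, 0.25, 0.25, 0.25, 0.25], claw=[-1, -1, -1, -1, -1, -1, -1, -1, -1, -1, -1, -1, -1, -1, -1, -1, -1, -1, -1])

```text
time_s: 12.58
tcp_pos: [0.4454, -0.3069, 0.2765]
eef_rot: [180.0, -0.0, -154.4]
contact_force: [-0.5, -0.0, -0.6]
gripper_width: 0.0872
gripper_force: 0.0
```

```bash
python3 -c "
from h import *;import cv2
go(.4468,-.3068,.197,-154.5)
p,d=cams.capture('side');b=p[150:350,220:360];cv2.imwrite('pics/c4.png',cv2.resize(b,None,fx=3,fy=3,interpolation=2))
P=cloud('side',d,(150,330,220,360),.205,.235);P=P[np.hypot(P[:,0]-.447,P[:,1]+.307)<.05]
T=P[P[:,2]>.221];print('top',len(T),T.mean(0),cv2.minAreaRect((T[:,:2]*1000).astype(np.float32)))
"
```

```text
t 12.5833 pos [ 0.4454 -0.3069  0.2765] rot [ 180.     -0.   -154.36] F [-0.5 -0.  -0.6] w 0.08723582467321221 0.0 
shares [-0.0067 -0.0026  0.3976] yaw 0.0004
top 358 [ 0.44605956 -0.31390005  0.22564719] ((447.3592834472656, -307.978271484375), (44.909366607666016, 43.73370361328125), 24.47584342956543)
```

View pics/c4.png

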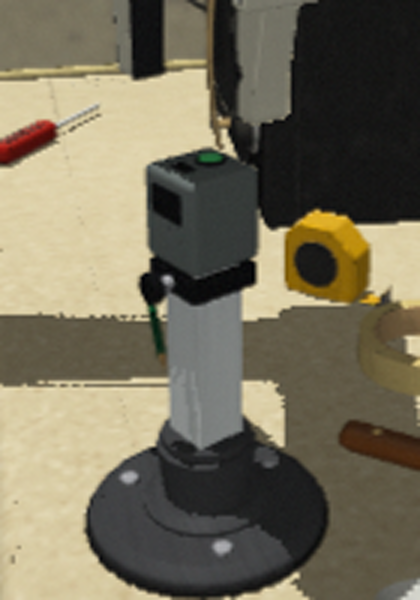

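The mast is home: the flange rests on the rim at about (205,440), and the head is upright with its button on the far +y side. Descending to regrip across y.

Call:
step_arm([
  [-0.007, 0.001, 0.08],
  [-0.007, 0.001, 0.18],
  [-0.007, 0.001, 0.28],
  [-0.007, 0.001, 0.36],
  [-0.007, 0.001, 0.398],
  [-0.007, 0.001, 0.398],
  [-0.007, 0.001, 0.398],
], yaw=[0, 0, 0, 0, 0, 0, 0], claw=[-1, -1, -1, -1, -1, -1, -1])

```text
time_s: 13.22
tcp_pos: [0.4468, -0.3063, 0.1973]
eef_rot: [-180.0, -0.0, -154.5]
contact_force: [-0.6, 0.0, 0.9]
gripper_width: 0.0878
gripper_force: 0.0
```

Call:
step_arm([
  [0, 0, 0],
  [0, 0, 0],
  [0, 0, 0],
  [0, 0, 0],
  [0, 0, 0],
  [0, 0, 0],
  [0, 0, 0],
  [0, 0, 0],
  [0, 0, 0],
  [0, 0, 0],
  [0, 0, 0],
  [0, 0, 0],
], yaw=[0, 0, 0, 0, 0, 0, 0, 0, 0, 0, 0, 0], claw=[-0.5, -0.2, 0, 0.1, 0.2, 0.3, 0.4, 0.5, 0.6, 0.8, 1, 1], grip_force=30)

```text
time_s: 14.22
tcp_pos: [0.4464, -0.3059, 0.197]
eef_rot: [180.0, -0.0, -154.5]
contact_force: [-1.7, 2.9, 4.6]
gripper_width: 0.0466
gripper_force: 30.0
```

Call:
step_arm([
  [0, 0.003, 0],
  [0, 0.005, -0.005],
  [0, 0.005, -0.015],
  [0, 0.005, -0.03],
  [0, 0.005, -0.04],
  [0, 0.005, -0.05],
  [0, 0.005, -0.05],
  [0, 0.005, -0.05],
], yaw=[0, 0, 0, 0, 0, 0, 0, 0], claw=[1, 1, 1, 1, 1, 1, 1, 1])

```text
time_s: 14.88
tcp_pos: [0.4462, -0.3053, 0.2072]
eef_rot: [-180.0, 0.0, -154.5]
contact_force: [0.1, -0.5, -1.8]
gripper_width: 0.0462
gripper_force: 30.0
```

```bash
python3 -c "
from h import *
go(.4466,-.3058,.267,-154.5)"
```

```text
t 14.8833 pos [ 0.4462 -0.3053  0.2072] rot [-1.7998e+02  1.0000e-02 -1.5451e+02] F [ 0.1 -0.5 -1.8] w 0.046209948517491634 30.00216454267502 
shares [-0.0008 -0.003  -0.2991] yaw -0.0
```

Only the head is sliding: the lift load is 1.8 N. I'll continue to just below the end of travel.

Call:
step_arm([
  [0, 0, -0.02],
  [0, 0, -0.05],
  [0, 0, -0.08],
  [0, 0, -0.11],
  [0, 0, -0.14],
  [0, 0, -0.17],
  [0, 0, -0.2],
  [0, 0, -0.23],
  [0, 0, -0.255],
  [0, 0, -0.275],
  [0, 0, -0.285],
  [0, 0, -0.29],
  [0, 0, -0.29],
  [0, 0, -0.29],
], yaw=[0, 0, 0, 0, 0, 0, 0, 0, 0, 0, 0, 0, 0, 0], claw=[1, 1, 1, 1, 1, 1, 1, 1, 1, 1, 1, 1, 1, 1])

```text
time_s: 16.05
tcp_pos: [0.4462, -0.3052, 0.2649]
eef_rot: [-180.0, -0.0, -154.5]
contact_force: [0.8, -0.7, -1.7]
gripper_width: 0.0462
gripper_force: 30.0
```

Call:
step_arm([
  [0, 0, -0.003],
  [0, 0, -0.006],
  [0, 0, -0.008],
  [0, 0, -0.008],
  [0, 0, -0.008],
], yaw=[0, 0, 0, 0, 0], claw=[1, 1, 1, 1, 1])

```text
time_s: 16.47
tcp_pos: [0.4461, -0.3052, 0.2665]
eef_rot: [180.0, -0.0, -154.5]
contact_force: [0.4, -0.6, -1.7]
gripper_width: 0.0464
gripper_force: 30.0
```

```bash
python3 -c "
from h import *;import cv2
go(.4466,-.3058,.267,-154.5)
p,d=cams.capture('side');b=p[120:320,220:360];cv2.imwrite('pics/c5.png',cv2.resize(b,None,fx=3,fy=3,interpolation=2))"
```

```text
t 16.4667 pos [ 0.4461 -0.3052  0.2665] rot [ 180.     -0.   -154.51] F [ 0.4 -0.6 -1.7] w 0.04643024822620135 30.003034472465515 
shares [-0.0008 -0.0038 -0.0023] yaw -0.0
```

View pics/c5.png

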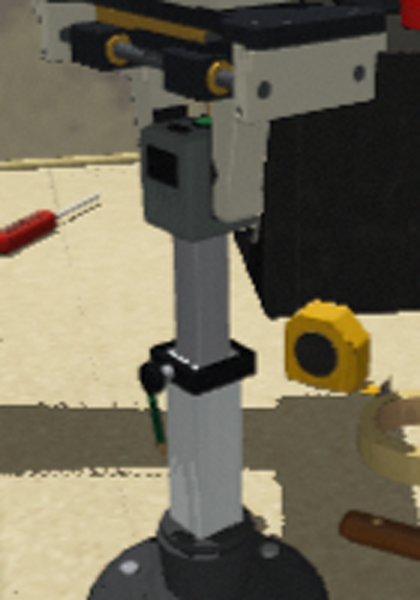

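The mast is home and the head is up near full height, with the inner tube exposed from about y=240 to y=350 in the crop. I'll feel for the end of travel in half-millimetre steps.

Call:
step_arm([
  [0, 0, -0.002],
  [0, 0, -0.003],
  [0, 0, -0.003],
  [0, 0, -0.003],
], yaw=[0, 0, 0, 0], claw=[1, 1, 1, 1])

```text
time_s: 16.85
tcp_pos: [0.4461, -0.3052, 0.2672]
eef_rot: [-180.0, 0.0, -154.5]
contact_force: [0.2, -0.9, -1.8]
gripper_width: 0.047
gripper_force: 30.0
```

Call:
step_arm([
  [0, 0, -0.002],
  [0, 0, -0.003],
  [0, 0, -0.003],
  [0, 0, -0.003],
], yaw=[0, 0, 0, 0], claw=[1, 1, 1, 1])

```text
time_s: 17.18
tcp_pos: [0.4461, -0.3052, 0.2678]
eef_rot: [180.0, 0.0, -154.5]
contact_force: [0.4, -0.4, -1.8]
gripper_width: 0.0464
gripper_force: 30.0
```

Call:
step_arm([
  [0, 0, -0.002],
  [0, 0, -0.003],
  [0, 0, -0.003],
  [0, 0, -0.003],
], yaw=[0, 0, 0, 0], claw=[1, 1, 1, 1])

```text
time_s: 17.52
tcp_pos: [0.4461, -0.3051, 0.2682]
eef_rot: [180.0, -0.0, -154.5]
contact_force: [0.9, -0.5, -3.4]
gripper_width: 0.0465
gripper_force: 30.0
```

Contact with the hard stop: the load rose to 3.4 N, below the mast's 4.4 N. Backing off 1 mm puts the head at 0.070.

Call:
step_arm([
  [0, 0, 0.003],
  [0, 0, 0.005],
  [0, 0, 0.005],
  [0, 0, 0.005],
  [0, 0, 0.005],
  [0, 0, 0.005],
  [0, 0, 0.005],
  [0, 0, 0.005],
], yaw=[0, 0, 0, 0, 0, 0, 0, 0], claw=[1, 1, 1, 1, 1, 1, 1, 1])

```text
time_s: 18.18
tcp_pos: [0.4462, -0.3052, 0.2674]
eef_rot: [-180.0, 0.0, -154.5]
contact_force: [0.2, -0.6, -1.1]
gripper_width: 0.0467
gripper_force: 30.0
```

```bash
python3 -c "
from h import *
go(.4466,-.3058,.267,-154.5)"
```

```text
t 18.1833 pos [ 0.4462 -0.3052  0.2674] rot [-179.99    0.   -154.51] F [ 0.2 -0.6 -1.1] w 0.04672769548926097 30.00270366668701 
shares [-0.0006 -0.0035  0.0021] yaw -0.0
```

```bash
python3 -c "
from plant import job
print(job.close_job())"
```

```text
the job is handed in; nothing more can be done
None
```

The mast is home in its socket and the head is up at the second stop (about 0.070 m, 1 mm below the hard stop), with the gripper still holding it at 30 N and the button squeezed in; the job is handed in at about 18 s, with the tape measure, tape roll, pencil and scraper left alone.

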